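# Load and lock the optics of an inclined alignment camera

## Task

Assemble the optics of the inclined alignment camera: drop the lens cell into its tube, then the filter cell on top of it, both glass side up, and fit the bayonet retaining ring over them. The ring's pins must be felt into the tube's entry slots, then the ring pushed down and turned clockwise until its pins pass the crest and spring up into their locking notches, so that it holds the stack down by itself. Do not let a cell fall on its side, and do not knock over the dropper bottle or the swab cup.

Things in the scene. Friction and masses are not known exactly. Their poses are not given: they have to be found in the camera images.
- camera_stand: Fixed aluminium stand, base plate 146 x 132 x 10 mm, origin on the worktop near the plate's middle. A collar holds a black lens tube (outside diameter 80 mm, 118 mm long) leaning 25 degrees from vertical towards the stand's -x, the robot's side. The mouth's centre is 30 mm to -x of the origin and 160 mm up.
- tube_mouth (a point): Centre of the tube's open mouth, in the plane of its rim; z points out of the tube along its axis, y is level. Three lips (inside diameter 57 mm) at the mouth, then from 18 to 23 mm deep a cone into the bore, diameter 54.4 mm. The tube is clamped at an unknown turn about its axis which this frame does NOT show.
- bayonet_lips (a point): On the axis, 8.5 mm below the mouth. 3 entry slots (14 mm wide, to diameter 69 mm) between the lips, 120 degrees apart, at an unknown angle: feel for them. Clockwise, looking in, from mid slot, a lip's underside starts at 13 degrees, 3 mm below the rim, slopes to a crest 8.5 mm down at 44 to 48, then a notch 5 mm down from 48 to 67 degrees, where a solid stop ends it.
- bore_foot (a point): On the tube's axis, 99.5 mm below the mouth: top of the flat, round spring seat at the foot of the bore while unloaded. Pushed down it yields: 6 N preload, then 0.8 N per mm, 14 mm of travel.
- lens_cell: Loose aluminium cylinder, diameter 52 mm, 56 mm tall, a domed clear glass let into its top and a dark band round its lower part; 0.13 to 0.2 kg. Origin at the centre of its underside, z up through the glass; it stands upright on the worktop. It slides down the bore by its weight. Seated, its origin is 99.5 mm below the mouth, 104 mm with the ring locked.
- filter_cell: Loose aluminium cylinder, diameter 52 mm, 34 mm tall, with a flat filter glass let into its top; 0.08 to 0.13 kg. Origin at the centre of its underside, z up through the glass; it stands upright on the worktop. On the lens cell in the tube its origin is 43.5 mm below the mouth (top face 9.5 mm below), 48 mm with the ring locked.
- retaining_ring: Loose steel ring, 42 mm tall, closed by a window, standing on its skirt (diameter 54 mm, lower 18 mm); 0.1 to 0.15 kg. Origin at the centre of its underside, z up. Three radial pins, diameter 6 mm, reach out of the skirt to a radius of 33.5 mm, their centres 6 mm above the underside: one on the ring's +x axis, the others 120 degrees either way.
- ring_grip (a point): Middle of the ring's knurled grip (diameter 64 mm, from 18 to 42 mm above the underside), on its axis. Pins on the rim: underside 3 mm below the mouth. Pins in the slots: it sinks to 9.5 mm, onto the filter cell. Push on to 17 mm (12 N of spring), turn clockwise 45 to 70 degrees to the stop, let go: it springs up to 14 mm and is locked.
- amber_dropper: Loose amber dropper bottle, diameter 30 mm, 104 mm tall, a bystander left of the stand. Origin at the centre of its underside, z up.
- swab_cup: Loose clear cup of swabs, diameter 51 mm, 109 mm tall, a bystander at the back left. Origin at the centre of its underside, z up.
There are look-alikes about, which are no part of the job. What is shaped like the retaining_ring but green is not meant.

How it is judged:
On the way, in this order (a step that is already met when the one before it is completed fails the run):
1. the lens cell lies on the spring seat at the foot of the tube, glass up (x of lens_cell in the frame of tube_mouth between -0.004 and 0.004 m and y of lens_cell in the frame of tube_mouth between -0.004 and 0.004 m and z of lens_cell in the frame of tube_mouth between -0.106 and -0.094 m), for 0.2 s.
2. the filter cell lies on the lens cell in the tube, glass up (all of step 1 and x of filter_cell in the frame of tube_mouth between -0.004 and 0.004 m and y of filter_cell in the frame of tube_mouth between -0.004 and 0.004 m and z of filter_cell in the frame of tube_mouth between -0.05 and -0.038 m), for 0.2 s.
3. the retaining ring is down in the tube, its pins below the crest of the lips (its underside more than 15.8 mm below the mouth) (x of retaining_ring in the frame of tube_mouth between -0.004 and 0.004 m and y of retaining_ring in the frame of tube_mouth between -0.004 and 0.004 m and z of retaining_ring in the frame of tube_mouth between -0.0195 and -0.0158 m), for 0.04 s.
At the end, for the whole second after the job is handed in: Ring locked by itself in its notches: underside 12.5 to 15.4 mm below the mouth plane, level with it within 0.06 rad. Under it the filter cell (underside 45.5 to 51 mm deep) and below that the lens cell (101.5 to 107 mm deep), all within 4 mm of the tube axis, at rest and released (x of retaining_ring in the frame of tube_mouth between -0.004 and 0.004 m and y of retaining_ring in the frame of tube_mouth between -0.004 and 0.004 m and z of retaining_ring in the frame of tube_mouth between -0.0154 and -0.0125 m and angle between the z axis of retaining_ring and the z axis of tube_mouth, either way round below 0.06 rad and x of filter_cell in the frame of tube_mouth between -0.004 and 0.004 m and y of filter_cell in the frame of tube_mouth between -0.004 and 0.004 m and z of filter_cell in the frame of tube_mouth between -0.051 and -0.0455 m and x of lens_cell in the frame of tube_mouth between -0.004 and 0.004 m and y of lens_cell in the frame of tube_mouth between -0.004 and 0.004 m and z of lens_cell in the frame of tube_mouth between -0.107 and -0.1015 m and linear speed of each of retaining_ring, filter_cell, lens_cell below 0.02 m/s); the robot touches nothing.
It fails at once if a cell fell on its side (angle between any of lens_cell, filter_cell's own z axis and vertical above 1.1 rad).
It fails at once if the dropper bottle or the swab cup was knocked over (angle between any of amber_dropper, swab_cup's own z axis and vertical above 0.6 rad).
It also fails if it takes over 72 s, if anything falls off the work surface, if the arm or the gripper's body presses on something with over 40 N, if the wrist force passes 120 N, or if a joint passes its speed limit or range.

## Robot

A 6-joint arm with a two-finger parallel gripper is mounted at the origin on a cart in front of the work surface, level with it; the furniture and walls round the work are solid. World frame = base frame: x ahead of the robot, y to its left, z up, the work surface at z = 0. Lengths are in m, angles in rad, forces in N, time in s.
With the tool pointing down it reaches from about 0.35 to 0.925 m from the base axis. Payload 6.4 kg.
Tool frame: the origin (TCP) lies where the fingers leave the gripper's body, on its centre line; the fingertips stand tcp_to_tips ahead of it and the grasp point (between the pads) lies 54 mm ahead of it (tcp_to_tips is the distance from the TCP to the fingertips, in m); z points along the fingers, y is the line along which they close (so a half turn about z gives the same grasp; the last joint's range is limited). The gripper opens to 85 mm and grips with 20 to 120 N. Pads are 22 mm wide; open, the fingers measure 114 mm over their backs; the gripper's body (76 mm by 85 mm) begins 54 mm behind the grasp point. The pads swing forward as they close: fully open they stand 13 mm farther back than shut.
Start: joints at [1.058, 0.245, 1.558, -0, 1.339, -0.174], TCP at [0.216, 0.613, 0.304] pointing down, gripper open.
Joint ranges: [-3.13, 3.13], [-1.02, 2.26], [0.13, 2.54], [-0.95, 4.09], [0.21, 2.88], [-2.74, 2.74]. Speed limits (rad/s): [2.57, 2.57, 3.14, 3.14, 3.14, 3.14].

## Interface

Orientations are given as a rotation vector (axis times angle).
In Python, from plant import * gives the robot as it stands. The module is installed in compiled form; this text tells all that it offers.
- The arm moves only by the shell command python3 -m pendant 'ROWS'. ROWS is JSON, a list of rows, each an object with "jaw": the opening, from -1 (shut) to 1 (fully open), so that 0 is half open; "delta_pos": the shift along the tool's x, y, z normalised to -1 to 1, where 1 is 1 m, a list of three; "roll": the turn about the tool's z normalised to -1 to 1, where 1 is 45 degrees. A call has 1 to 20 rows; each row is the pose to reach, as a shift and turn from the pose commanded when the call began, along the tool's axes at that moment; what a row does not reach only later rows make up. A row lasts 1/12 s, in which the tool goes at most 41.7 mm and 7.16 degrees, less where a joint would pass 70% of its speed; a pose out of reach is approached as far as the arm can. A call with a number of a shift or a turn outside -1 to 1 is refused whole. A call with a gripper value outside its range is refused whole. The fingers move at their own pace and stop on an object; the grip force is fixed at half the most. Time passes only in rows, so rows that repeat a pose let the fingers close. It gives the time, the measured TCP pose, the force, the opening and the grip force at its end, in the units of the state.
- get_obs(): the state, without advancing time (a new reading comes with each control period).
- grab_frame(name): name is "scene" or "top" or "wrist"; returns a dict with "pixels" (400x640x3 uint8, red, green, blue), "depth" (400x640 float32, m along the optical axis (not along the pixel's ray), 0 where there is no reading), "fx", "fy", "cx", "cy" (pixels), "k1" (the pictures are not rectified: a ray, as slopes to the right and down, at radius r is drawn at 1 + k1 r^2 times it, then the intrinsics apply), "view" (4x4, takes a point from world to camera coordinates); the wrist camera has in their place "tool_from_camera" (4x4, takes a point from camera to tool coordinates, whose origin is the TCP and whose axes are the flange's). Camera axes: x right, y down, z forward; pixel columns grow to the right and rows downward; lengths in m; the calibration is good to about 2 mm. A picture is of the moment at which its call begins: read the wrist's pose just before it.
- hand_in(): hands the job in; it is judged then, once.
The state is a dict: "time": time; "joint_pos": joint angles; "dq": joint speeds; "joint_efforts": joint torques, N m; "position": TCP position; "ee_rot": TCP orientation; "wrist_force": force on the tool from outside, world axes, zero at the start; "wrist_torque": the same for the moment, N m; "width": finger opening in m; "grip_force": force on a finger pad.
Only numpy, scipy, OpenCV 4.12 (cv2) and the standard library are available. Lean on these libraries where they do the work, as an engineer would, in place of code of your own. Each camera call takes 0.05 s, during which the arm holds its last target. There are 200 camera calls.

## Working session

There is one attempt and no reset: what is moved stays moved. The work goes in short steps, Python scripts to look and compute and a shell command to move; the robot and the scene stay as the last step left them, time stands still between calls to the robot, and variables do not carry over. Pictures are saved under pics/ and viewed, at most 10 in all, crops included, and the job is handed in when it is done.

```bash
mkdir -p pics; cat > h.py <<'E'
from plant import *
import numpy as np, cv2
from scipy.spatial.transform import Rotation as R
def save(n,f): cv2.imwrite(f'pics/{n}.png',f['pixels'][:,:,::-1])
def T_tool():
    o=get_obs();T=np.eye(4);T[:3,:3]=R.from_rotvec(o['ee_rot']).as_matrix();T[:3,3]=o['position'];return T
def world_from_cam(f,T=None):
    return np.linalg.inv(f['view']) if 'view' in f else T@f['tool_from_camera']
def rays(f,uv):
    uv=np.atleast_2d(uv).astype(float)
    K=np.array([[f['fx'],0,f['cx']],[0,f['fy'],f['cy']],[0,0,1.]])
    return cv2.undistortPoints(uv.reshape(-1,1,2),K,np.array([f['k1'],0,0,0.])).reshape(-1,2)
def pts(f,uv,W):
    uv=np.atleast_2d(uv).astype(int);r=rays(f,uv);d=f['depth'][uv[:,1],uv[:,0]]
    p=np.c_[r*d[:,None],d];return p@W[:3,:3].T+W[:3,3],d
def onplane(f,uv,W,z):
    r=rays(f,uv);v=np.c_[r,np.ones(len(r))]@W[:3,:3].T;c=W[:3,3];return c+v*((z-c[2])/v[:,2])[:,None]
E
python3 - <<'E'
from h import *
o=get_obs();print({k:np.round(v,3) for k,v in o.items()})
a=grab_frame('scene');b=grab_frame('top')
save('scene',a);save('top',b)
for f in(a,b):print(f['fx'],f['k1'],np.round(np.linalg.inv(f['view']),3))
E
```

```text
{'time': np.float64(0.0), 'joint_pos': array([ 1.058,  0.246,  1.559, -0.   ,  1.339, -0.174]), 'dq': array([ 0.001,  0.   ,  0.001, -0.001,  0.001, -0.001]), 'joint_efforts': array([-2.0000e-03, -4.2951e+01, -3.2612e+01, -0.0000e+00,  5.0000e-03,
        0.0000e+00]), 'position': array([0.216, 0.613, 0.303]), 'ee_rot': array([-5.300e-01, -3.096e+00,  3.000e-03]), 'wrist_force': array([ 0.12 ,  0.133, -0.508]), 'wrist_torque': array([-0.008,  0.032, -0.04 ]), 'grip_force': np.float64(0.0), 'width': np.float64(0.086)}
401.277372371967 -0.034092650323378375 [[ 0.784 -0.245  0.571 -0.145]
 [-0.621 -0.34   0.707 -0.828]
 [ 0.021 -0.908 -0.419  0.618]
 [ 0.     0.     0.     1.   ]]
431.5059649817921 0.02510609487490792 [[ 0.022 -0.984  0.175  0.322]
 [-1.    -0.02   0.014 -0.005]
 [-0.01  -0.176 -0.984  1.262]
 [ 0.     0.     0.     1.   ]]
```

View pics/scene.png

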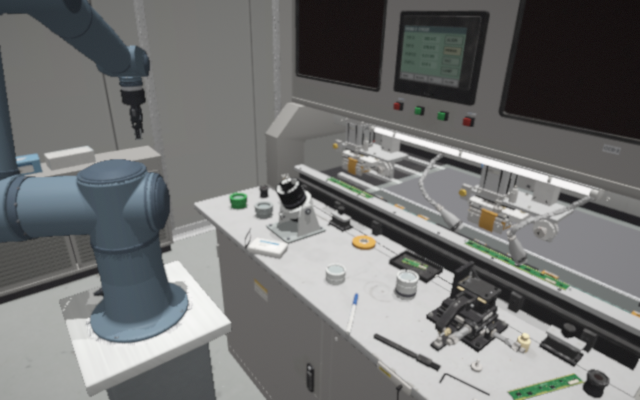

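View pics/top.png

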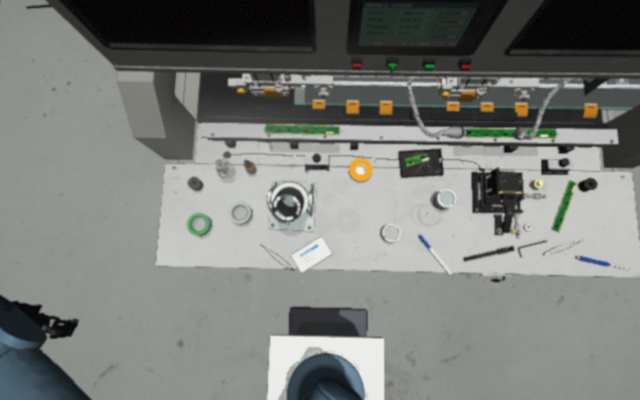

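Scene view: candidates are the tall cell (406,284), short cell (335,273), grey ring (264,210), green ring (238,200), orange roll (364,242) and tube (292,193). In the top view the same things are at (445,199), (391,233), (241,213), (199,225), (360,170) and (290,203). A clear disc lies at (429,213), with the dropper at (250,167) and the cup at (226,168). I'll check the choice in one close crop and take rough positions.

```bash
python3 - <<'E'
from h import *
a=grab_frame('scene');b=grab_frame('top')
A=cv2.resize(a['pixels'][170:310,220:440],None,fx=3,fy=3,interpolation=2)[:300]
def z(f,u,v,s=2,w=66,h=50): 
    return cv2.resize(f['pixels'][v-h//2:v+h//2,u-w//2:u+w//2],(264,200),interpolation=2)
row1=np.hstack([z(a,264,210),z(a,292,200),z(b,241,213)])
row2=np.hstack([z(a,335,273),z(a,406,284),z(b,290,203)])
row3=np.hstack([z(b,391,233),z(b,437,205),z(b,240,168)])
cv2.imwrite('pics/crops.png',np.vstack([row1,row2,row3])[:,:,::-1])
W=world_from_cam(b)
for n,u,v in [('ring',241,213),('green',199,225),('tall',445,199),('short',391,233),('disc',429,213),('mouth',290,203),('drop',250,167),('cup',226,168)]:
    g=np.array([(u+i,v+j) for i in range(-12,13) for j in range(-12,13)])
    p,d=pts(b,g,W);k=(p[:,2]>.015)&(d>0);q=p[k]
    top=q[q[:,2]>np.percentile(q[:,2],95)-.008] if len(q) else q
    print(n,len(q),len(q) and (np.round(np.percentile(q[:,2],95),3),np.round((top.max(0)+top.min(0))/2,3),np.round(np.ptp(top,axis=0),3)))
E
```

```text
ring 414 (np.float64(0.045), array([0.491, 0.254, 0.043]), array([0.064, 0.062, 0.014]))
green 430 (np.float64(0.044), array([0.455, 0.373, 0.043]), array([0.06 , 0.062, 0.014]))
tall 334 (np.float64(0.058), array([ 0.542, -0.331,  0.056]), array([0.05 , 0.052, 0.012]))
short 274 (np.float64(0.036), array([ 0.442, -0.179,  0.033]), array([0.049, 0.049, 0.011]))
disc 45 (np.float64(0.056), array([ 0.527, -0.313,  0.053]), array([0.012, 0.01 , 0.009]))
mouth 617 (np.float64(0.174), array([0.514, 0.103, 0.172]), array([0.034, 0.057, 0.013]))
drop 123 (np.float64(0.1), array([0.625, 0.233, 0.1  ]), array([0.013, 0.01 , 0.016]))
cup 271 (np.float64(0.105), array([0.618, 0.306, 0.104]), array([0.032, 0.03 , 0.012]))
```

View pics/crops.png

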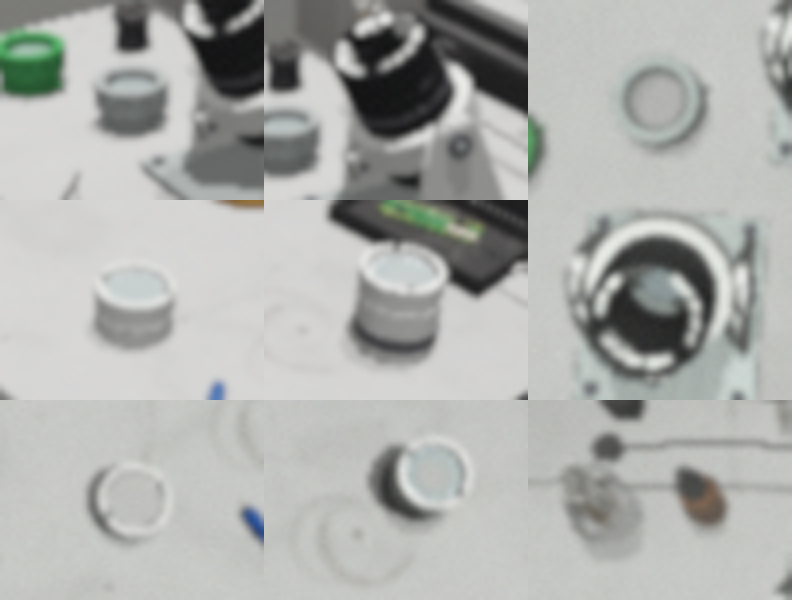

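The crops confirm the choice: tall cell with dark band = lens, short one = filter, grey knurled ring with pins = retaining ring (green one left alone). The white lips and dark slots of the mouth show in the top view. Next, a wrist look at the mouth.

```bash
cat >> h.py <<'E'
def go(x,y,z,yaw=0):
    "tool delta and roll to target TCP; yaw=0: tool y along world +y; yaw in deg about world z"
    T=T_tool();d=T[:3,:3].T@(np.array([x,y,z])-T[:3,3])
    yy=np.degrees(np.arctan2(-T[0,1],T[1,1]))
    print('delta',np.round(d,4),'roll',round(-(yaw-yy)/45,4),'yaw now',round(yy,2), 'J6',round(get_obs()['joint_pos'][5],2))
E
python3 -c "
from h import *
go(.42,.1,.42)
f=grab_frame('wrist');print(np.round(f['tool_from_camera'],3),f['fx'],f['k1'])"
```

```text
delta [-0.3629 -0.416  -0.1164] roll -0.4314 yaw now -19.41 J6 -0.17
[[ 0.    -0.953 -0.303  0.078]
 [ 1.    -0.     0.    -0.001]
 [-0.    -0.303  0.953 -0.069]
 [ 0.     0.     0.     1.   ]] 338.810003097641 -0.049473296841053
```

```bash
python3 -c "
from h import *
go(.46,.1,.33)"; 
```

```text
delta [-0.4007 -0.4026 -0.0263] roll -0.4314 yaw now -19.41 J6 -0.17
```

```bash
python3 -m pendant '[{"jaw":1,"delta_pos":[-0.2,-0.2,-0.05],"roll":-0.2},{"jaw":1,"delta_pos":[-0.2,-0.2,-0.05],"roll":-0.2},{"jaw":1,"delta_pos":[-0.2,-0.2,-0.05],"roll":-0.2},{"jaw":1,"delta_pos":[-0.2,-0.2,-0.05],"roll":-0.2},{"jaw":1,"delta_pos":[-0.2,-0.2,-0.05],"roll":-0.2},{"jaw":1,"delta_pos":[-0.2,-0.2,-0.05],"roll":-0.2},{"jaw":1,"delta_pos":[-0.401,-0.403,-0.026],"roll":-0.431},{"jaw":1,"delta_pos":[-0.401,-0.403,-0.026],"roll":-0.431},{"jaw":1,"delta_pos":[-0.401,-0.403,-0.026],"roll":-0.431},{"jaw":1,"delta_pos":[-0.401,-0.403,-0.026],"roll":-0.431},{"jaw":1,"delta_pos":[-0.401,-0.403,-0.026],"roll":-0.431},{"jaw":1,"delta_pos":[-0.401,-0.403,-0.026],"roll":-0.431},{"jaw":1,"delta_pos":[-0.401,-0.403,-0.026],"roll":-0.431},{"jaw":1,"delta_pos":[-0.401,-0.403,-0.026],"roll":-0.431},{"jaw":1,"delta_pos":[-0.401,-0.403,-0.026],"roll":-0.431},{"jaw":1,"delta_pos":[-0.401,-0.403,-0.026],"roll":-0.431}]'
python3 - <<'E'
from h import *
T=T_tool();f=grab_frame('wrist');W=world_from_cam(f,T)
save('w1',f);np.savez('w1.npz',T=T,d=f['depth'],p=f['pixels'])
u,v=np.meshgrid(np.arange(640),np.arange(400));uv=np.c_[u.ravel(),v.ravel()]
p,d=pts(f,uv,W)
br=f['pixels'].min(2).ravel()
k=(d>0)&(br>170)&(p[:,2]>.125)&(p[:,2]<.2)&(abs(p[:,1]-.1)<.05)
q=p[k];print(len(q),q.mean(0))
for _ in range(5):
    c=q.mean(0);n=np.linalg.svd(q-c,full_matrices=False)[2][2];n*=np.sign(n[2]);r=(q-c)@n;q=q[abs(r)<.002]
print(len(q),c,n,np.degrees(np.arccos(n[2])),r.std())
E
```

```text
time: 1.58
position: [0.4607, 0.0982, 0.3297]
ee_rot: [-0.006, -3.141, -0.0]
wrist_force: [-0.8, 0.4, -0.1]
width: 0.0853
grip_force: 0.0
180 [0.49607799 0.07792742 0.16291301]
178 [0.49612673 0.07789623 0.16299124] [-0.41018994 -0.07030618  0.90928612] 24.59311531634215 0.0007397999628438452
```

View pics/w1.png

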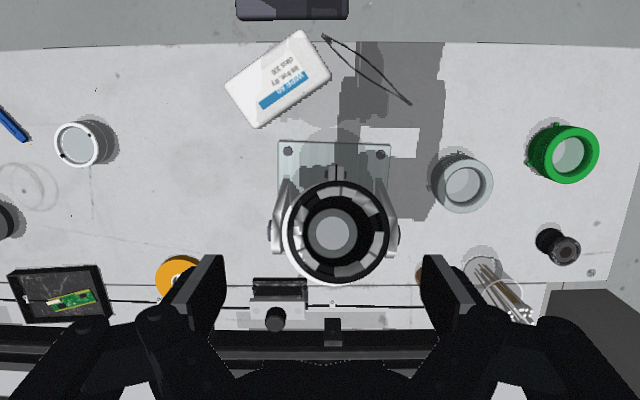

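The wrist view shows the mouth at about (336,231) with lighter lips broken by dark slots; the ring at (463,184), green one at (564,154), filter at (78,144). Now fit the plane and circle, and profile the lips.

```bash
python3 - <<'E'
from h import *
T=T_tool();f=grab_frame('wrist');W=world_from_cam(f,T)
u,v=np.meshgrid(np.arange(270,405),np.arange(160,300));uv=np.c_[u.ravel(),v.ravel()]
p,d=pts(f,uv,W);br=f['pixels'][uv[:,1],uv[:,0]].mean(1)
c=np.array([.493,.095,.160]);n=np.array([-.416,-.05,.908])
for it in range(12):
    h=(p-c)@n;rad=np.linalg.norm(p-c-h[:,None]*n,axis=1)
    k=(d>0)&(abs(h)<(.006 if it<4 else .0025))&(rad<.043)&(rad>.027)
    q=p[k];m=q.mean(0);n=np.linalg.svd(q-m,full_matrices=False)[2][2];n*=np.sign(n[2])
    yv=np.cross([0,0,1],-n);yv=-yv/np.linalg.norm(yv)
    ex=np.cross(yv,n); 
    s=np.c_[(q-m)@ex,(q-m)@yv]
    # outer edge circle: farthest per angle bin
    an=np.arctan2(s[:,1],s[:,0]);rr=np.hypot(*s.T)
    E=np.array([s[(an>=b)&(an<b+.2)][rr[(an>=b)&(an<b+.2)].argmax()] for b in np.arange(-3.14,3.1,.2) if ((an>=b)&(an<b+.2)).any()])
    A=np.c_[2*E,np.ones(len(E))];x=np.linalg.lstsq(A,(E**2).sum(1),rcond=None)[0]
    c=m+x[0]*ex+x[1]*yv
print('centre',c,'n',n,'ex',ex,'y',yv,'tilt',np.degrees(np.arccos(n[2])),'R',np.sqrt(x[2]+x[0]**2+x[1]**2),len(q))
print('yaw of lean',np.degrees(np.arctan2(-n[1],-n[0])))
h=(p-c)@n;s=np.c_[(p-c)@ex,(p-c)@yv];an=np.degrees(np.arctan2(s[:,1],s[:,0]));rr=np.hypot(*s.T)
for b in range(-180,180,10):
    k=(an>=b)&(an<b+10)&(rr>.0305)&(rr<.0335)&(d>0)
    k2=(an>=b)&(an<b+10)&(rr>.036)&(rr<.039)&(d>0)
    print(b+5,k.sum(),'h %.1f'%(1e3*np.median(h[k])) ,'br %.0f'%br[k].mean(),'| rim %.1f %.0f'%(1e3*np.median(h[k2]),br[k2].mean()))
E
```

```text
centre [0.48910476 0.10927455 0.15912299] n [-0.42327378  0.01742026  0.90583434] ex [-0.90506815  0.037249   -0.4236321 ] y [-0.04112121 -0.99915417  0.        ] tilt 25.064110417452415 R 0.03981665362081535 3723
yaw of lean -2.356736243048752
-175 31 h 0.2 br 96 | rim 0.3 26
-165 29 h 0.2 br 92 | rim 0.1 26
-155 29 h 0.5 br 90 | rim 0.2 26
-145 30 h 0.1 br 108 | rim -0.0 26
-135 26 h 0.2 br 165 | rim 0.0 25
-125 30 h -0.1 br 137 | rim -0.1 25
-115 28 h -0.2 br 156 | rim 0.1 24
-105 30 h -0.1 br 148 | rim 0.2 24
-95 31 h 0.4 br 142 | rim 0.1 23
-85 24 h -17.8 br 31 | rim 0.3 22
-75 25 h -17.9 br 19 | rim 0.0 22
-65 23 h -16.7 br 63 | rim 0.4 22
-55 28 h 0.0 br 144 | rim 0.1 22
-45 25 h -0.2 br 128 | rim -0.1 21
-35 28 h 0.1 br 141 | rim 0.3 20
-25 27 h 0.1 br 135 | rim -0.1 20
-15 26 h 0.2 br 151 | rim -0.1 20
-5 26 h -0.2 br 121 | rim 0.1 21
5 29 h -0.0 br 148 | rim 0.0 20
15 27 h 0.3 br 149 | rim 0.3 20
25 27 h 0.2 br 152 | rim 0.1 20
35 29 h -17.9 br 39 | rim -0.1 21
45 23 h -17.7 br 23 | rim 0.2 21
55 21 h -17.5 br 64 | rim 0.0 30
65 29 h 0.2 br 140 | rim 0.1 22
75 29 h 0.2 br 124 | rim 0.3 22
85 28 h 0.1 br 182 | rim 0.4 22
95 32 h 0.1 br 194 | rim 0.2 36
105 28 h -0.2 br 234 | rim -0.1 44
115 28 h -0.4 br 200 | rim 0.1 46
125 30 h 0.2 br 199 | rim -0.1 46
135 29 h 0.2 br 165 | rim -0.2 48
145 30 h 0.1 br 163 | rim 0.5 38
155 22 h -17.7 br 51 | rim 0.1 26
165 26 h -17.8 br 25 | rim 0.1 27
175 31 h -16.8 br 49 | rim 0.1 27
```

```bash
python3 -c "
from h import *
import plant
print([n for n in dir(plant) if n[0]!='_'], getattr(plant,'tcp_to_tips',None))
go(.50,-.331,.22,-2.4)"; 
```

```text
['PlanningError', 'get_obs', 'grab_frame', 'hand_in', 'tcp_to_tips'] 0.0726
delta [-0.04   -0.4311  0.1097] roll 0.0532 yaw now -0.01 J6 -1.6
```

```bash
python3 -m pendant '[{"jaw":1,"delta_pos":[-0.04,-0.21,0],"roll":0.05},{"jaw":1,"delta_pos":[-0.04,-0.21,0],"roll":0.05},{"jaw":1,"delta_pos":[-0.04,-0.21,0],"roll":0.05},{"jaw":1,"delta_pos":[-0.04,-0.21,0],"roll":0.05},{"jaw":1,"delta_pos":[-0.04,-0.43,0.11],"roll":0.053},{"jaw":1,"delta_pos":[-0.04,-0.43,0.11],"roll":0.053},{"jaw":1,"delta_pos":[-0.04,-0.43,0.11],"roll":0.053},{"jaw":1,"delta_pos":[-0.04,-0.43,0.11],"roll":0.053},{"jaw":1,"delta_pos":[-0.04,-0.43,0.11],"roll":0.053},{"jaw":1,"delta_pos":[-0.04,-0.43,0.11],"roll":0.053},{"jaw":1,"delta_pos":[-0.04,-0.43,0.11],"roll":0.053},{"jaw":1,"delta_pos":[-0.04,-0.43,0.11],"roll":0.053},{"jaw":1,"delta_pos":[-0.04,-0.43,0.11],"roll":0.053}]'
cat >> h.py <<'E'
def cyl(f,W,x,y,zt,r=.045):
    "top-face centre of an upright cylinder of top height zt near x,y"
    u,v=np.meshgrid(np.arange(640),np.arange(400));uv=np.c_[u.ravel(),v.ravel()]
    p,d=pts(f,uv,W);k=(d>0)&(abs(p[:,2]-zt)<.006)&(np.hypot(p[:,0]-x,p[:,1]-y)<r)
    m=np.zeros((400,640),np.uint8);m[uv[k,1],uv[k,0]]=255
    c=max(cv2.findContours(m,0,1)[0],key=cv2.contourArea);c=cv2.convexHull(c).reshape(-1,2)
    P=onplane(f,c+0.0,W,np.median(p[k,2]))[:,:2]
    (cx,cy),R_=cv2.minEnclosingCircle((P*1000).astype(np.float32))
    A=np.c_[2*P,np.ones(len(P))];s=np.linalg.lstsq(A,(P**2).sum(1),rcond=None)[0]
    print('cyl fit',np.round(s[:2],4),'R',round(float(np.sqrt(s[2]+s[0]**2+s[1]**2)),4),'enc',round(cx/1000,4),round(cy/1000,4),round(R_/1000,4),'z',np.round(np.median(p[k,2]),4),'px',c.mean(0).round())
    return s[:2]
E
python3 - <<'E'
from h import *
T=T_tool();f=grab_frame('wrist');W=world_from_cam(f,T);save('w2',f)
x,y=cyl(f,W,.542,-.331,.056)
go(x,y,.096,-2.4)
E
```

```text
time: 2.77
position: [0.5003, -0.3299, 0.2185]
ee_rot: [-0.066, -3.139, -0.003]
wrist_force: [-0.2, -0.2, 0.3]
width: 0.0856
grip_force: 0.0
cyl fit [ 0.5402 -0.3312] R 0.0263 enc 0.5401 -0.3312 0.0267 z 0.0539 px [323. 247.]
delta [-0.0396 -0.0007  0.1235] roll 0.0016 yaw now -2.33 J6 -2.3
```

```bash
python3 -m pendant '[{"jaw":1,"delta_pos":[-0.0396,-0.001,0.03],"roll":0},{"jaw":1,"delta_pos":[-0.0396,-0.001,0.06],"roll":0},{"jaw":1,"delta_pos":[-0.0396,-0.001,0.1],"roll":0},{"jaw":1,"delta_pos":[-0.0396,-0.001,0.118],"roll":0},{"jaw":1,"delta_pos":[-0.0396,-0.001,0.118],"roll":0},{"jaw":-0.2,"delta_pos":[-0.0396,-0.001,0.118],"roll":0},{"jaw":-0.2,"delta_pos":[-0.0396,-0.001,0.118],"roll":0},{"jaw":-0.2,"delta_pos":[-0.0396,-0.001,0.118],"roll":0},{"jaw":-0.2,"delta_pos":[-0.0396,-0.001,0.118],"roll":0},{"jaw":-0.2,"delta_pos":[-0.0396,-0.001,0.118],"roll":0}]'
python3 - <<'E'
from h import *
go(.489,.109,.40,-2.4)
E
```

```text
time: 3.65
position: [0.5414, -0.3339, 0.1054]
ee_rot: [0.066, 3.136, -0.005]
wrist_force: [0.3, 2.5, 7.2]
width: 0.0499
grip_force: 63.3
delta [ 0.0695  0.4395 -0.2963] roll 0.0 yaw now -2.4 J6 -2.26
```

```bash
python3 -m pendant '[{"jaw":-0.2,"delta_pos":[0,0,-0.08],"roll":0},{"jaw":-0.2,"delta_pos":[0,0,-0.08],"roll":0},{"jaw":-0.2,"delta_pos":[0.03,0.2,-0.22],"roll":0},{"jaw":-0.2,"delta_pos":[0.03,0.2,-0.22],"roll":0},{"jaw":-0.2,"delta_pos":[0.03,0.2,-0.22],"roll":0},{"jaw":-0.2,"delta_pos":[0.03,0.2,-0.22],"roll":0},{"jaw":-0.2,"delta_pos":[0.03,0.2,-0.22],"roll":0},{"jaw":-0.2,"delta_pos":[0.03,0.2,-0.22],"roll":0},{"jaw":-0.2,"delta_pos":[0.067,0.44,-0.20],"roll":0},{"jaw":-0.2,"delta_pos":[0.067,0.44,-0.20],"roll":0},{"jaw":-0.2,"delta_pos":[0.067,0.44,-0.20],"roll":0},{"jaw":-0.2,"delta_pos":[0.067,0.44,-0.20],"roll":0},{"jaw":-0.2,"delta_pos":[0.067,0.44,-0.20],"roll":0},{"jaw":-0.2,"delta_pos":[0.067,0.44,-0.20],"roll":0},{"jaw":-0.2,"delta_pos":[0.067,0.44,-0.20],"roll":0},{"jaw":-0.2,"delta_pos":[0.067,0.44,-0.20],"roll":0}]'
python3 - <<'E'
from h import *
go(.493,.109,.278,-2.4)
f=grab_frame('wrist');save('w3',f)
E
```

```text
time: 4.98
position: [0.4905, 0.1111, 0.3024]
ee_rot: [0.06, 3.14, -0.0]
wrist_force: [-0.3, -1.3, -1.0]
width: 0.0497
grip_force: 63.4
delta [-0.0025 -0.002   0.0244] roll 0.0047 yaw now -2.19 J6 -1.54
```

View pics/w3.png

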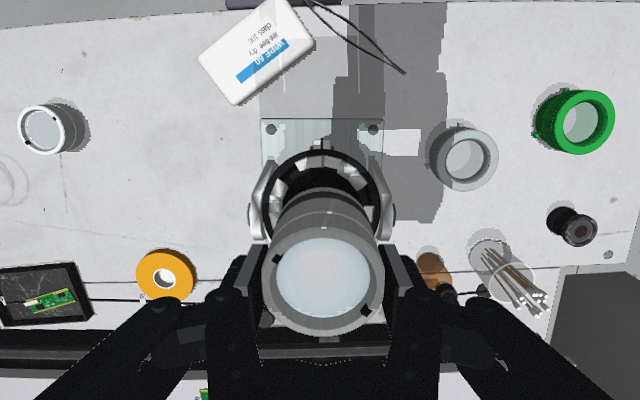

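Picture: the lens cell is held upright in the jaws, at (322,275), above the mouth (322,200). I'll tilt it by pressing its far bottom edge onto the high side of the rim.

```bash
python3 -m pendant '[{"jaw":-0.2,"delta_pos":[-0.003,-0.002,0.012],"roll":0},{"jaw":-0.2,"delta_pos":[-0.003,-0.002,0.02],"roll":0},{"jaw":-0.2,"delta_pos":[-0.003,-0.002,0.024],"roll":0},{"jaw":-0.2,"delta_pos":[0,-0.002,0.027],"roll":0},{"jaw":-0.2,"delta_pos":[0.003,-0.002,0.03],"roll":0},{"jaw":-0.2,"delta_pos":[0.006,-0.002,0.033],"roll":0},{"jaw":-0.2,"delta_pos":[0.009,-0.002,0.036],"roll":0}]'
python3 - <<'E'
from h import *
go(.480,.109,.2645,-2.4)
E
```

```text
time: 5.62
position: [0.4818, 0.1071, 0.2649]
ee_rot: [-0.068, -3.14, 0.0]
wrist_force: [-0.5, -0.5, -1.1]
width: 0.0499
grip_force: 63.5
delta [0.0019 0.0018 0.0004] roll -0.0018 yaw now -2.48 J6 -1.54
```

```bash
cat >> h.py <<'E'
def held(f,W,G):
    "plane fit of the top face of the thing near world point G"
    u,v=np.meshgrid(np.arange(200,440),np.arange(150,400));uv=np.c_[u.ravel(),v.ravel()]
    p,d=pts(f,uv,W);k=(d>0)&(np.linalg.norm(p-G,axis=1)<.033);q=p[k]
    best=None;rng=np.random.default_rng(0)
    for _ in range(400):
        t=q[rng.choice(len(q),3,False)];n=np.cross(t[1]-t[0],t[2]-t[0]);L=np.linalg.norm(n)
        if L<1e-5: continue
        n=n/L*np.sign(n[2]+1e-9)
        if n[2]<.7: continue
        m=abs((q-t[0])@n)<.0012
        if best is None or m.sum()>best.sum(): best=m
    q=q[best];c=q.mean(0);n=np.linalg.svd(q-c,full_matrices=False)[2][2];n*=np.sign(n[2])
    print('top face',np.round(c,4),'n',np.round(n,3),'tilt',round(np.degrees(np.arccos(n[2])),1),len(q))
E
python3 - <<'E'
from h import *
T=T_tool();f=grab_frame('wrist');W=world_from_cam(f,T);save('w4',f)
held(f,W,T[:3,3]-[0,0,.050])
E
```

```text
top face [0.4796 0.1067 0.2139] n [ 0.004 -0.003  1.   ] tilt 0.3 6038
```

View pics/w4.png

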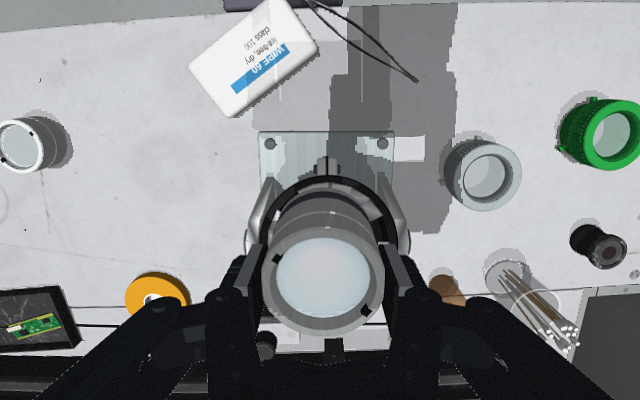

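The cell went into the hole beside the rim untouched, still upright (mouth at about (325,205), cell (325,280)). I'll raise it, shift it farther out and press again.

```bash
python3 -m pendant '[{"jaw":-0.2,"delta_pos":[0,0.002,-0.022],"roll":0},{"jaw":-0.2,"delta_pos":[-0.017,0.002,-0.022],"roll":0},{"jaw":-0.2,"delta_pos":[-0.017,0.002,-0.020],"roll":0},{"jaw":-0.2,"delta_pos":[-0.017,0.002,-0.015],"roll":0},{"jaw":-0.2,"delta_pos":[-0.016,0.002,-0.012],"roll":0},{"jaw":-0.2,"delta_pos":[-0.014,0.002,-0.009],"roll":0},{"jaw":-0.2,"delta_pos":[-0.011,0.002,-0.006],"roll":0}]'
python3 - <<'E'
from h import *
T=T_tool();f=grab_frame('wrist');W=world_from_cam(f,T)
held(f,W,T[:3,3]-[0,0,.050]);print(T[:3,3])
E
```

```text
time: 6.25
position: [0.4947, 0.1092, 0.2761]
ee_rot: [0.066, 3.135, -0.001]
wrist_force: [-7.1, -1.3, 22.0]
width: 0.0497
grip_force: 68.4
top face [0.4911 0.1085 0.226 ] n [-0.086  0.014  0.996] tilt 5.0 6319
[0.49465414 0.10919952 0.2761264 ]
```

```bash
python3 -m pendant '[{"jaw":-0.2,"delta_pos":[0.002,0,0.003],"roll":0},{"jaw":-0.2,"delta_pos":[0.004,0,0.006],"roll":0},{"jaw":-0.2,"delta_pos":[0.007,0,0.009],"roll":0},{"jaw":-0.2,"delta_pos":[0.01,0,0.012],"roll":0},{"jaw":-0.2,"delta_pos":[0.01,0,0.012],"roll":0}]'
python3 - <<'E'
from h import *
T=T_tool();f=grab_frame('wrist');W=world_from_cam(f,T)
held(f,W,T[:3,3]-[0,0,.050]);print(T[:3,3])
E
```

```text
time: 6.72
position: [0.4833, 0.1097, 0.2621]
ee_rot: [0.066, 3.139, -0.001]
wrist_force: [-7.4, -1.3, 14.7]
width: 0.0498
grip_force: 76.1
top face [0.4793 0.1107 0.2153] n [-0.448 -0.004  0.894] tilt 26.6 6905
[0.48327195 0.10970879 0.26207784]
```

```bash
python3 -m pendant '[{"jaw":-0.2,"delta_pos":[0.005,-0.001,0.002],"roll":0},{"jaw":-0.2,"delta_pos":[0.010,-0.001,0.004],"roll":0},{"jaw":-0.2,"delta_pos":[0.014,-0.001,0.006],"roll":0},{"jaw":-0.2,"delta_pos":[0.014,-0.001,0.007],"roll":0},{"jaw":-0.2,"delta_pos":[0.013,-0.001,0.010],"roll":0},{"jaw":-0.2,"delta_pos":[0.011,-0.001,0.014],"roll":0},{"jaw":-0.2,"delta_pos":[0.011,-0.001,0.014],"roll":0}]'
cat >> h.py <<'E'
C=np.array([.4891,.1093,.1591]);a=np.array([-.4230,.0174,.9059]);a/=np.linalg.norm(a)
ya=np.cross(a,[0,0,1]);ya/=np.linalg.norm(ya);ya*=np.sign(ya[1]);e=np.cross(ya,a)
def look(h,off=.05):
    T=T_tool();f=grab_frame('wrist');W=world_from_cam(f,T)
    print('TCP',np.round(T[:3,3],4));held(f,W,T[:3,3]-[0,0,off]);return f,W,T
def mouth(p): d=np.asarray(p)-C;print('mouth e,y,a mm',np.round(1e3*np.array([d@e,d@ya,d@a]),1))
E
python3 -c "
from h import *
print(e,ya);look(0)"
```

```text
time: 7.35
position: [0.4734, 0.1092, 0.2456]
ee_rot: [0.066, 3.136, 0.001]
wrist_force: [8.3, 0.8, 0.6]
width: 0.0501
grip_force: 74.5
[ 0.90518589 -0.0372346   0.42338173] [ 0.04109999  0.99915504 -0.        ]
TCP [0.4734 0.1092 0.2456]
top face [0.467  0.1076 0.1975] n [-0.396  0.052  0.917] tilt 23.6 6847
```

```bash
python3 -m pendant '[{"jaw":-0.2,"delta_pos":[-0.003,0,0.005],"roll":0},{"jaw":-0.2,"delta_pos":[-0.005,0,0.009],"roll":0},{"jaw":-0.2,"delta_pos":[-0.007,0,0.013],"roll":0},{"jaw":-0.2,"delta_pos":[-0.007,0,0.013],"roll":0}]'
python3 -c "
from h import *
look(0)"
```

```text
time: 7.73
position: [0.4805, 0.1092, 0.2324]
ee_rot: [0.067, 3.137, 0.003]
wrist_force: [7.6, 2.8, 0.9]
width: 0.0499
grip_force: 74.3
TCP [0.4805 0.1092 0.2324]
top face [0.4757 0.1092 0.1853] n [-0.435  0.011  0.9  ] tilt 25.8 7196
```

```bash
python3 -m pendant '[{"jaw":0.5,"delta_pos":[0,0,0],"roll":0},{"jaw":0.8,"delta_pos":[0,0,0],"roll":0},{"jaw":1,"delta_pos":[0,0,0],"roll":0},{"jaw":1,"delta_pos":[0,0,-0.03],"roll":0},{"jaw":1,"delta_pos":[0,0,-0.06],"roll":0},{"jaw":1,"delta_pos":[0.01,0,-0.1],"roll":0},{"jaw":1,"delta_pos":[0.02,0,-0.1],"roll":0}]'
python3 - <<'E'
from h import *
f,W,T=look(0,.19)
u,v=np.meshgrid(np.arange(200,440),np.arange(100,399));uv=np.c_[u.ravel(),v.ravel()]
p,d=pts(f,uv,W);q=p-C;A=q@a;r=np.linalg.norm(q-A[:,None]*a,axis=1)
for lo,hi in((0,.01),(.01,.019),(.019,.025)):
    k=(d>0)&(r>lo)&(r<hi)&(A<0.03);print(lo,k.sum(),np.round(1e3*np.percentile(A[k],[10,50,90]),1))
go(.442,-.179,.22,-2.4)
E
```

```text
time: 8.37
position: [0.4613, 0.1097, 0.3402]
ee_rot: [0.066, 3.13, -0.0]
wrist_force: [0.7, -0.2, 1.5]
width: 0.0853
grip_force: 0.0
TCP [0.4613 0.1097 0.3402]
top face [0.4636 0.1125 0.1473] n [-0.425  0.02   0.905] tilt 25.2 1010
0 361 [-45.3 -44.3 -43.3]
0.01 927 [-48.1 -46.  -44.6]
0.019 995 [-48.7 -44.  -42.8]
delta [ 0.0056 -0.2894  0.1167] roll 0.0005 yaw now -2.38 J6 -1.53
```

```bash
python3 -m pendant '[{"jaw":1,"delta_pos":[0.02,-0.2,0],"roll":0},{"jaw":1,"delta_pos":[0.02,-0.2,0],"roll":0},{"jaw":1,"delta_pos":[0.02,-0.2,0],"roll":0},{"jaw":1,"delta_pos":[0.045,-0.289,0.12],"roll":0},{"jaw":1,"delta_pos":[0.045,-0.289,0.12],"roll":0},{"jaw":1,"delta_pos":[0.045,-0.289,0.12],"roll":0},{"jaw":1,"delta_pos":[0.045,-0.289,0.12],"roll":0},{"jaw":1,"delta_pos":[0.045,-0.289,0.12],"roll":0},{"jaw":1,"delta_pos":[0.045,-0.289,0.12],"roll":0}]'
python3 - <<'E'
from h import *
T=T_tool();f=grab_frame('wrist');W=world_from_cam(f,T)
x,y=cyl(f,W,.442,-.179,.034)
go(x,y,.083,-2.4)
E
```

```text
time: 9.17
position: [0.3982, -0.179, 0.207]
ee_rot: [-0.075, -3.131, -0.009]
wrist_force: [-0.2, 0.8, -0.6]
width: 0.0851
grip_force: 0.0
cyl fit [ 0.4414 -0.1786] R 0.0264 enc 0.4414 -0.1786 0.0269 z 0.0304 px [324. 245.]
delta [-0.0428  0.0004  0.1256] roll -0.0063 yaw now -2.68 J6 -2.2
```

```bash
python3 -m pendant '[{"jaw":1,"delta_pos":[-0.0425,0,0.03],"roll":-0.003},{"jaw":1,"delta_pos":[-0.0425,0,0.06],"roll":-0.003},{"jaw":1,"delta_pos":[-0.0425,0,0.1],"roll":-0.003},{"jaw":1,"delta_pos":[-0.0425,0,0.122],"roll":-0.003},{"jaw":1,"delta_pos":[-0.0425,0,0.122],"roll":-0.003},{"jaw":1,"delta_pos":[-0.0425,0,0.122],"roll":-0.003}]'
python3 -c "
from h import *
go(.4414,-.1786,.086,-2.4)"
```

```text
time: 9.72
position: [0.4442, -0.1776, 0.0902]
ee_rot: [-0.06, -3.138, -0.003]
wrist_force: [-0.6, -1.4, 0.7]
width: 0.0852
grip_force: 0.0
delta [ 0.0027 -0.0012  0.0042] roll 0.0045 yaw now -2.2 J6 -2.15
```

Close, correcting by 3 mm in x and down 3 mm, then lift.

```bash
python3 -m pendant '[{"jaw":1,"delta_pos":[0.0025,-0.001,0.003],"roll":0},{"jaw":-0.2,"delta_pos":[0.0025,-0.001,0.003],"roll":0},{"jaw":-0.2,"delta_pos":[0.0025,-0.001,0.003],"roll":0},{"jaw":-0.2,"delta_pos":[0.0025,-0.001,0.003],"roll":0},{"jaw":-0.2,"delta_pos":[0.0025,-0.001,0.003],"roll":0},{"jaw":-0.2,"delta_pos":[0.0025,-0.001,-0.037],"roll":0},{"jaw":-0.2,"delta_pos":[0.0025,-0.001,-0.077],"roll":0},{"jaw":-0.2,"delta_pos":[0.0025,0.08,-0.157],"roll":0},{"jaw":-0.2,"delta_pos":[0.0025,0.15,-0.207],"roll":0},{"jaw":-0.2,"delta_pos":[0.0025,0.15,-0.207],"roll":0},{"jaw":-0.2,"delta_pos":[0.0025,0.15,-0.207],"roll":0}]'
python3 -c "
from h import *
look(0)
go(.496,.109,.275,-2.4)"
```

```text
time: 10.63
position: [0.4465, -0.0528, 0.2788]
ee_rot: [0.064, 3.14, -0.0]
wrist_force: [1.5, 0.3, -1.7]
width: 0.0496
grip_force: 63.0
TCP [ 0.4465 -0.0528  0.2788]
top face [ 0.4444 -0.0532  0.219 ] n [0.006 0.001 1.   ] tilt 0.4 6448
delta [-0.0415  0.1598  0.0098] roll 0.0073 yaw now -2.07 J6 -1.9
```

```bash
python3 -m pendant '[{"jaw":-0.2,"delta_pos":[-0.04,0.1,0],"roll":0},{"jaw":-0.2,"delta_pos":[-0.04,0.1,0],"roll":0},{"jaw":-0.2,"delta_pos":[-0.04,0.14,0],"roll":0},{"jaw":-0.2,"delta_pos":[-0.046,0.145,0],"roll":0},{"jaw":-0.2,"delta_pos":[-0.046,0.145,0],"roll":0},{"jaw":-0.2,"delta_pos":[-0.046,0.145,0],"roll":0},{"jaw":-0.2,"delta_pos":[-0.046,0.145,0],"roll":0},{"jaw":-0.2,"delta_pos":[-0.046,0.145,0],"roll":0}]'
python3 -c "
from h import *
look(0)
go(.496,.109,.275,-2.4)"
```

```text
time: 11.35
position: [0.4984, 0.0881, 0.2769]
ee_rot: [-0.064, -3.141, 0.0]
wrist_force: [0.8, -0.1, -1.0]
width: 0.0498
grip_force: 63.1
TCP [0.4984 0.0881 0.2769]
top face [0.4963 0.0876 0.2171] n [0.001 0.003 1.   ] tilt 0.2 6538
delta [0.0034 0.0209 0.002 ] roll 0.0006 yaw now -2.37 J6 -1.58
```

```bash
python3 -m pendant '[{"jaw":-0.2,"delta_pos":[0,0.021,0],"roll":0},{"jaw":-0.2,"delta_pos":[0,0.021,0],"roll":0},{"jaw":-0.2,"delta_pos":[0,0.021,0],"roll":0}]'
python3 - <<'E'
from h import *
T=T_tool();f=grab_frame('wrist');W=world_from_cam(f,T);print(T[:3,3])
c=T[:3,3]-[.002,0,0]
u,v=np.meshgrid(np.arange(200,440),np.arange(150,400));uv=np.c_[u.ravel(),v.ravel()]
p,d=pts(f,uv,W);r=np.hypot(*(p-c)[:,:2].T)
for lo in range(0,28,2):
    k=(d>0)&(r>lo/1e3)&(r<lo/1e3+.002)&(p[:,2]>.19);print(lo,np.round(1e3*(T[2,3]-np.percentile(p[k,2],[10,50,90])),1))
E
```

```text
time: 11.65
position: [0.4994, 0.1095, 0.277]
ee_rot: [0.062, 3.141, -0.001]
wrist_force: [0.1, -0.6, -0.1]
width: 0.0495
grip_force: 63.1
[0.49943512 0.10947147 0.27703488]
0 [60.5 59.8 59. ]
2 [60.6 59.9 59.1]
4 [60.6 59.8 59. ]
6 [60.6 59.9 59.2]
8 [ 60.3  -1.6 -10.1]
10 [ 60.1  -5.2 -11.1]
12 [ 60.2  -1.4 -10.7]
14 [60.3 58.9 -9.7]
16 [60.4 59.6 -4.9]
18 [60.7 59.8 58.9]
20 [ 60.2  56.5 -15.9]
22 [ 57.    1.8 -15.7]
24 [ 76.   56.  -10.7]
26 [ 57.6   6.5 -14.3]
```

```bash
python3 -m pendant '[{"jaw":-0.2,"delta_pos":[0,0,0.008],"roll":0},{"jaw":-0.2,"delta_pos":[0,0,0.013],"roll":0},{"jaw":-0.2,"delta_pos":[0.001,0,0.016],"roll":0},{"jaw":-0.2,"delta_pos":[0.003,0,0.019],"roll":0},{"jaw":-0.2,"delta_pos":[0.005,0,0.022],"roll":0},{"jaw":-0.2,"delta_pos":[0.008,0,0.025],"roll":0},{"jaw":-0.2,"delta_pos":[0.010,0,0.028],"roll":0},{"jaw":-0.2,"delta_pos":[0.010,0,0.028],"roll":0}]'
python3 - <<'E'
from h import *
look(0,.055)
E
```

```text
time: 12.37
position: [0.4902, 0.11, 0.2507]
ee_rot: [0.063, 3.138, -0.0]
wrist_force: [-4.1, -0.6, 10.4]
width: 0.0495
grip_force: 71.0
TCP [0.4902 0.11   0.2507]
top face [0.4876 0.1096 0.193 ] n [-0.389  0.006  0.921] tilt 22.9 7278
```

```bash
python3 -m pendant '[{"jaw":-0.2,"delta_pos":[0.004,0,0.001],"roll":0},{"jaw":-0.2,"delta_pos":[0.008,0,0.003],"roll":0},{"jaw":-0.2,"delta_pos":[0.011,0,0.005],"roll":0},{"jaw":-0.2,"delta_pos":[0.011,0,0.007],"roll":0},{"jaw":-0.2,"delta_pos":[0.009,0,0.010],"roll":0},{"jaw":-0.2,"delta_pos":[0.007,0,0.014],"roll":0},{"jaw":-0.2,"delta_pos":[0.006,0,0.016],"roll":0},{"jaw":-0.2,"delta_pos":[0.006,0,0.016],"roll":0}]'
python3 - <<'E'
from h import *
look(0,.055)
E
```

```text
time: 13.08
position: [0.4846, 0.1102, 0.233]
ee_rot: [0.063, 3.138, -0.001]
wrist_force: [5.3, -2.5, 0.0]
width: 0.049
grip_force: 70.5
TCP [0.4846 0.1102 0.233 ]
top face [0.482  0.1099 0.1757] n [-0.326  0.002  0.945] tilt 19.0 7232
```

```bash
python3 -m pendant '[{"jaw":0.5,"delta_pos":[0,0,0],"roll":0},{"jaw":0.8,"delta_pos":[0,0,0],"roll":0},{"jaw":1,"delta_pos":[0,0,0],"roll":0},{"jaw":1,"delta_pos":[0,0,-0.03],"roll":0},{"jaw":1,"delta_pos":[0,0,-0.06],"roll":0},{"jaw":1,"delta_pos":[0.01,0,-0.1],"roll":0},{"jaw":1,"delta_pos":[0.02,0,-0.1],"roll":0},{"jaw":1,"delta_pos":[0.02,0,-0.1],"roll":0}]'
python3 - <<'E'
from h import *
T=T_tool();f=grab_frame('wrist');W=world_from_cam(f,T)
u,v=np.meshgrid(np.arange(200,440),np.arange(100,399));uv=np.c_[u.ravel(),v.ravel()]
p,d=pts(f,uv,W);q=p-C;A=q@a;r=np.linalg.norm(q-A[:,None]*a,axis=1)
for lo,hi in((0,.01),(.01,.019),(.02,.025)):
    k=(d>0)&(r>lo)&(r<hi)&(A<0.03);print(lo,k.sum(),np.round(1e3*np.percentile(A[k],[10,50,90]),1))
# slot angles, CCW about a from -e direction toward... angle: atan2(along ya, along e)
ang=np.degrees(np.arctan2(q@ya,q@e))
k=(d>0)&(r>.031)&(r<.0335)
for lo in range(-180,180,4):
    m=k&(ang>=lo)&(ang<lo+4)
    if m.any() and np.median(A[m])<-.008: print(lo+2,end=' ')
x,y=cyl(f,W,.491,.254,.042,.05)
go(x-.04,y,.22)
E
```

```text
time: 13.8
position: [0.4633, 0.1118, 0.3353]
ee_rot: [0.061, 3.137, 0.0]
wrist_force: [0.3, 0.3, -0.4]
width: 0.0854
grip_force: 0.0
0 464 [-13.7 -12.8 -12. ]
0.01 1210 [-13.7 -12.8 -11.9]
0.02 1124 [-13.2  -9.8  -8.7]
-146 -142 -138 -134 -130 -126 -26 -22 -18 -14 -10 -6 94 98 102 106 110 114 cyl fit [0.4888 0.2552] R 0.0322 enc 0.4887 0.2551 0.0327 z 0.0409 px [454. 177.]
delta [0.02   0.1428 0.1133] roll -0.05 yaw now -2.25 J6 -1.53
```

```bash
cat >> h.py <<'E'
def pins(f,W,x,y):
    u,v=np.meshgrid(np.arange(640),np.arange(400));uv=np.c_[u.ravel(),v.ravel()]
    p,d=pts(f,uv,W);q=p[:,:2]-[x,y];r=np.hypot(*q.T);an=np.degrees(np.arctan2(q[:,1],q[:,0]))
    k=(d>0)&(p[:,2]>.0045)&(p[:,2]<.013)&(r>.0285)&(r<.0355)
    h=np.histogram(an[k],np.arange(-180,181,6));print([(int(b+3),int(n)) for b,n in zip(h[1],h[0]) if n])
E
python3 - <<'E'
from h import *
T=T_tool();f=grab_frame('wrist');W=world_from_cam(f,T);pins(f,W,.4888,.2552)
E
python3 -m pendant '[{"jaw":1,"delta_pos":[0.02,0.12,0],"roll":0},{"jaw":1,"delta_pos":[0.04,0.12,0],"roll":0},{"jaw":1,"delta_pos":[0.06,0.12,0.04],"roll":0},{"jaw":1,"delta_pos":[0.08,0.14,0.08],"roll":0},{"jaw":1,"delta_pos":[0.08,0.14,0.13],"roll":0},{"jaw":1,"delta_pos":[0.08,0.14,0.13],"roll":0},{"jaw":1,"delta_pos":[0.08,0.14,0.13],"roll":0},{"jaw":1,"delta_pos":[0.08,0.14,0.13],"roll":0}]'
python3 - <<'E'
from h import *
T=T_tool();f=grab_frame('wrist');W=world_from_cam(f,T);x,y=cyl(f,W,.489,.255,.042,.05);pins(f,W,x,y)
save('w5',f)
E
```

```text
[(-69, 10), (-63, 7), (165, 1), (171, 9), (177, 9)]
time: 14.57
position: [0.3875, 0.2541, 0.2004]
ee_rot: [-0.06, -3.134, 0.004]
wrist_force: [0.7, 1.3, 1.1]
width: 0.0851
grip_force: 0.0
cyl fit [0.4871 0.2557] R 0.0326 enc 0.4868 0.2557 0.0335 z 0.0409 px [331. 320.]
[(165, 2), (171, 16), (177, 13)]
```

View pics/w5.png

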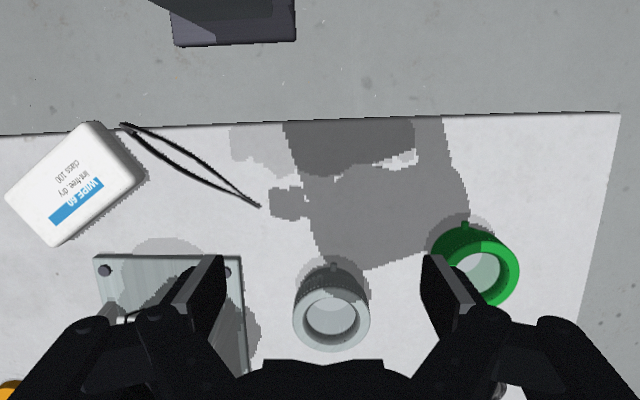

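Picture: the ring stands at (331,315) between the fingers, with a pin showing at (333,268), and the green ring at (483,265). So the pins are at 173.5°, 53.5° and -66.5°, and the slots are known. I'll grasp with a yaw of -50.5° so that the pins line up with the slots at yaw -2.4°.

```bash
python3 -m pendant '[{"jaw":1,"delta_pos":[-0.04,0,0],"roll":0.15},{"jaw":1,"delta_pos":[-0.08,0,0],"roll":0.3},{"jaw":1,"delta_pos":[-0.1,0,0],"roll":0.45},{"jaw":1,"delta_pos":[-0.1,0,0],"roll":0.6},{"jaw":1,"delta_pos":[-0.1,0,0],"roll":0.75},{"jaw":1,"delta_pos":[-0.1,0,0],"roll":0.9},{"jaw":1,"delta_pos":[-0.1,0,0],"roll":0.98},{"jaw":1,"delta_pos":[-0.1,0,0],"roll":0.98},{"jaw":1,"delta_pos":[-0.1,0,0],"roll":0.98}]'
python3 -c "
from h import *
go(.4878,.2554,.12,-50.5)"
```

```text
time: 15.37
position: [0.4909, 0.2502, 0.2054]
ee_rot: [1.235, 2.885, 0.004]
wrist_force: [-0.3, -0.4, 0.1]
width: 0.0853
grip_force: 0.0
delta [0.0061 0.001  0.0854] roll 0.0926 yaw now -46.33 J6 -0.5
```

```bash
python3 -m pendant '[{"jaw":1,"delta_pos":[0.006,0.001,0.04],"roll":0.092},{"jaw":1,"delta_pos":[0.006,0.001,0.075],"roll":0.092},{"jaw":1,"delta_pos":[0.006,0.001,0.095],"roll":0.092},{"jaw":1,"delta_pos":[0.006,0.001,0.095],"roll":0.092},{"jaw":1,"delta_pos":[0.006,0.001,0.095],"roll":0.092}]'
python3 -c "
from h import *
go(.4878,.2554,.093,-50.5)"
```

```text
time: 15.78
position: [0.486, 0.2554, 0.1082]
ee_rot: [-1.339, -2.841, 0.001]
wrist_force: [0.4, -0.1, -0.2]
width: 0.0852
grip_force: 0.0
delta [-0.0011  0.0014  0.0152] roll 0.0006 yaw now -50.47 J6 -0.41
```

```bash
python3 -m pendant '[{"jaw":1,"delta_pos":[-0.001,0.001,0.010],"roll":0},{"jaw":1,"delta_pos":[-0.001,0.001,0.016],"roll":0},{"jaw":1,"delta_pos":[-0.001,0.001,0.016],"roll":0},{"jaw":0,"delta_pos":[-0.001,0.001,0.016],"roll":0},{"jaw":0,"delta_pos":[-0.001,0.001,0.016],"roll":0},{"jaw":0,"delta_pos":[-0.001,0.001,0.016],"roll":0},{"jaw":0,"delta_pos":[-0.001,0.001,0.016],"roll":0}]'
python3 -c "
from h import *
go(.4878,.2554,.30,-2.4)"
```

```text
time: 16.37
position: [0.4878, 0.2557, 0.0931]
ee_rot: [1.339, 2.84, 0.002]
wrist_force: [-0.4, 0.1, 3.8]
width: 0.0619
grip_force: 65.8
delta [-4.000e-04  2.000e-04 -2.069e-01] roll -1.0689 yaw now -50.5 J6 -0.41
```

```bash
python3 -m pendant '[{"jaw":0,"delta_pos":[0,0,-0.04],"roll":0},{"jaw":0,"delta_pos":[0,0,-0.08],"roll":-0.15},{"jaw":0,"delta_pos":[0,0,-0.12],"roll":-0.3},{"jaw":0,"delta_pos":[0,0,-0.16],"roll":-0.45},{"jaw":0,"delta_pos":[0,0,-0.2],"roll":-0.6},{"jaw":0,"delta_pos":[0,0,-0.2],"roll":-0.75},{"jaw":0,"delta_pos":[0,0,-0.2],"roll":-0.9},{"jaw":0,"delta_pos":[0,0,-0.2],"roll":-1},{"jaw":0,"delta_pos":[0,0,-0.2],"roll":-1},{"jaw":0,"delta_pos":[0,0,-0.2],"roll":-1}]'
python3 -c "
from h import *
go(.499,.1093,.28,-2.4)"
```

```text
time: 17.2
position: [0.4868, 0.2554, 0.2916]
ee_rot: [-0.154, -3.137, 0.0]
wrist_force: [0.0, 0.2, -1.8]
width: 0.0619
grip_force: 66.2
delta [-0.0265 -0.1442  0.0116] roll -0.0717 yaw now -5.63 J6 -1.2
```

```bash
python3 -m pendant '[{"jaw":0,"delta_pos":[-0.0265,-0.05,0.01],"roll":-0.07},{"jaw":0,"delta_pos":[-0.0265,-0.1,0.01],"roll":-0.07},{"jaw":0,"delta_pos":[-0.0265,-0.144,0.01],"roll":-0.07},{"jaw":0,"delta_pos":[-0.0265,-0.144,0.01],"roll":-0.07},{"jaw":0,"delta_pos":[-0.0265,-0.144,0.01],"roll":-0.07},{"jaw":0,"delta_pos":[-0.0265,-0.144,0.01],"roll":-0.07},{"jaw":0,"delta_pos":[-0.0265,-0.144,0.01],"roll":-0.07}]'
python3 -c "
from h import *
look(0,.05)
go(.4965,.1093,.268,-2.4)"
```

```text
time: 17.78
position: [0.4996, 0.1098, 0.2818]
ee_rot: [-0.066, -3.141, -0.001]
wrist_force: [-0.2, -0.3, -1.2]
width: 0.0624
grip_force: 66.2
TCP [0.4996 0.1098 0.2818]
top face [0.4967 0.1097 0.2298] n [0.002 0.003 1.   ] tilt 0.2 7732
delta [ 0.0031 -0.0011  0.0139] roll 0.0011 yaw now -2.35 J6 -1.53
```

```bash
python3 -m pendant '[{"jaw":0,"delta_pos":[0,0,0.008],"roll":0},{"jaw":0,"delta_pos":[0.001,0,0.014],"roll":0},{"jaw":0,"delta_pos":[0.002,0,0.017],"roll":0},{"jaw":0,"delta_pos":[0.004,0,0.02],"roll":0},{"jaw":0,"delta_pos":[0.006,0,0.023],"roll":0},{"jaw":0,"delta_pos":[0.009,0,0.026],"roll":0},{"jaw":0,"delta_pos":[0.011,0,0.029],"roll":0},{"jaw":0,"delta_pos":[0.012,0,0.03],"roll":0},{"jaw":0,"delta_pos":[0.012,0,0.03],"roll":0}]'
python3 - <<'E'
from h import *
look(0,.05)
E
```

```text
time: 18.58
position: [0.4886, 0.1109, 0.2542]
ee_rot: [0.063, 3.137, 0.0]
wrist_force: [-2.9, 0.8, 10.7]
width: 0.0622
grip_force: 78.5
TCP [0.4886 0.1109 0.2542]
top face [0.4872 0.1111 0.2055] n [-0.375  0.012  0.927] tilt 22.0 8874
```

```bash
python3 -m pendant '[{"jaw":0,"delta_pos":[0.005,-0.001,0.002],"roll":0},{"jaw":0,"delta_pos":[0.009,-0.001,0.004],"roll":0},{"jaw":0,"delta_pos":[0.013,-0.001,0.006],"roll":0},{"jaw":0,"delta_pos":[0.014,-0.001,0.007],"roll":0},{"jaw":0,"delta_pos":[0.014,-0.001,0.009],"roll":0},{"jaw":0,"delta_pos":[0.013,-0.001,0.012],"roll":0},{"jaw":0,"delta_pos":[0.013,-0.001,0.012],"roll":0}]'
python3 - <<'E'
from h import *
f,W,T=look(0,.05)
save('w6',f)
E
```

```text
time: 19.22
position: [0.476, 0.11, 0.2423]
ee_rot: [0.064, 3.138, 0.0]
wrist_force: [-3.1, 0.1, 12.2]
width: 0.062
grip_force: 80.3
TCP [0.476  0.11   0.2423]
top face [0.4745 0.11   0.1944] n [-0.291  0.015  0.957] tilt 16.9 8921
```

View pics/w6.png

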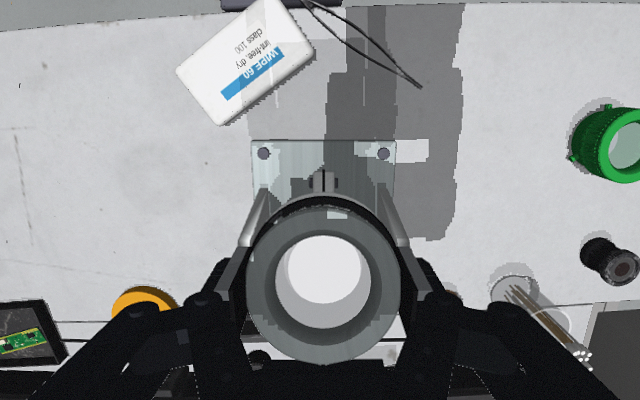

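Picture: the ring is held over the mouth at (323,285), tilted 17°, about 4 mm too far toward the robot. I'll shift it outwards, then settle it.

```bash
python3 -m pendant '[{"jaw":0,"delta_pos":[-0.002,0,-0.002],"roll":0},{"jaw":0,"delta_pos":[-0.005,0,-0.003],"roll":0},{"jaw":0,"delta_pos":[-0.006,0,-0.001],"roll":0},{"jaw":0,"delta_pos":[-0.006,0,0.002],"roll":0},{"jaw":0,"delta_pos":[-0.006,0,0.004],"roll":0},{"jaw":0,"delta_pos":[-0.006,0,0.004],"roll":0}]'
python3 - <<'E'
from h import *
f,W,T=look(0,.05)
E
```

```text
time: 19.77
position: [0.481, 0.1094, 0.2361]
ee_rot: [0.065, 3.14, 0.0]
wrist_force: [-1.7, 0.4, 6.2]
width: 0.0618
grip_force: 78.9
TCP [0.481  0.1094 0.2361]
top face [0.4793 0.1087 0.1882] n [-0.316  0.008  0.949] tilt 18.4 8780
```

```bash
python3 -m pendant '[{"jaw":0.6,"delta_pos":[0,0,0],"roll":0},{"jaw":0.8,"delta_pos":[0,0,0],"roll":0},{"jaw":1,"delta_pos":[0,0,0],"roll":0},{"jaw":1,"delta_pos":[0,0,0],"roll":0}]'
python3 - <<'E'
from h import *
f,W,T=look(0,.05)
E
```

```text
time: 20.15
position: [0.4803, 0.1094, 0.2354]
ee_rot: [-0.065, -3.14, 0.0]
wrist_force: [0.1, -0.4, -0.1]
width: 0.0853
grip_force: 0.0
TCP [0.4803 0.1094 0.2354]
top face [0.4777 0.11   0.1897] n [-0.424  0.019  0.905] tilt 25.1 8101
```

Ring released: tilt 25.1°, underside 9.5 mm deep, so the pins are in the slots. Now re-grip at +22° so that it can be pushed and turned.

```bash
python3 -m pendant '[{"jaw":1,"delta_pos":[0.003,0,-0.0075],"roll":-0.15},{"jaw":1,"delta_pos":[0.003,0,-0.0075],"roll":-0.3},{"jaw":1,"delta_pos":[0.003,0,-0.0075],"roll":-0.45},{"jaw":1,"delta_pos":[0.003,0,-0.0075],"roll":-0.489},{"jaw":1,"delta_pos":[0.003,0,-0.0075],"roll":-0.489},{"jaw":0,"delta_pos":[0.003,0,-0.0075],"roll":-0.489},{"jaw":0,"delta_pos":[0.003,0,-0.0075],"roll":-0.489},{"jaw":0,"delta_pos":[0.003,0,-0.0075],"roll":-0.489},{"jaw":0,"delta_pos":[0.003,0,-0.0075],"roll":-0.489}]'
cat >> h.py <<'E'
def ring():
    f,W,T=look(0,.05)
    u,v=np.meshgrid(np.arange(200,440),np.arange(150,400));uv=np.c_[u.ravel(),v.ravel()]
    p,d=pts(f,uv,W);q=p-C;A=q@a;r=np.linalg.norm(q-A[:,None]*a,axis=1)
    for lo,hi in((0,.012),(.024,.031)):
        k=(d>0)&(r>lo)&(r<hi)&(A>0.012)&(A<.04);print('ring underside mm from r',lo,round(1e3*np.median(A[k])-42,1),k.sum())
    return f,W,T
E
python3 - <<'E'
from h import *
ring();go(.481,.1097,.235,19.6)
E
```

```text
time: 20.95
position: [0.4777, 0.1095, 0.2438]
ee_rot: [-0.535, 3.095, 0.0]
wrist_force: [-0.7, -0.4, 3.5]
width: 0.0621
grip_force: 63.9
TCP [0.4777 0.1095 0.2438]
top face [0.4789 0.1085 0.1897] n [-0.42   0.011  0.908] tilt 24.8 7014
ring underside mm from r 0 -19.9 2225
ring underside mm from r 0.024 -9.9 6652
delta [-0.0032 -0.001   0.0088] roll 0.0007 yaw now 19.63 J6 -1.92
```

```bash
python3 -m pendant '[{"jaw":0,"delta_pos":[-0.001,0,0.003],"roll":0},{"jaw":0,"delta_pos":[-0.002,-0.001,0.006],"roll":0},{"jaw":0,"delta_pos":[-0.0035,-0.001,0.009],"roll":0},{"jaw":0,"delta_pos":[-0.004,-0.001,0.0105],"roll":0},{"jaw":0,"delta_pos":[-0.004,-0.001,0.0105],"roll":0}]'
python3 - <<'E'
from h import *
ring()
E
```

```text
time: 21.42
position: [0.4816, 0.1097, 0.2365]
ee_rot: [0.536, -3.092, 0.002]
wrist_force: [-18.0, -1.3, 27.1]
width: 0.062
grip_force: 68.2
TCP [0.4816 0.1097 0.2365]
top face [0.483  0.109  0.1826] n [-0.423  0.012  0.906] tilt 25.0 6843
ring underside mm from r 0 -27.9 2236
ring underside mm from r 0.024 -17.9 7018
```

```bash
python3 -m pendant '[{"jaw":0,"delta_pos":[0,0,0],"roll":0.1},{"jaw":0,"delta_pos":[0,0,0],"roll":0.2},{"jaw":0,"delta_pos":[0,0,0],"roll":0.3},{"jaw":0,"delta_pos":[0,0,0],"roll":0.4},{"jaw":0,"delta_pos":[0,0,0],"roll":0.4}]'
python3 - <<'E'
from h import *
f,W,T=ring();save('w7',f);o=get_obs();print(o['wrist_torque'],go(.481,.11,.235,-24.4))
E
```

```text
time: 21.88
position: [0.483, 0.1104, 0.235]
ee_rot: [-0.041, 3.137, 0.002]
wrist_force: [-2.1, 1.3, 10.5]
width: 0.0621
grip_force: 63.8
TCP [0.483  0.1104 0.235 ]
top face [0.4826 0.1104 0.1834] n [-0.415  0.046  0.909] tilt 24.7 6800
ring underside mm from r 0 -27.1 2347
ring underside mm from r 0.024 -17.2 6908
delta [ 0.002  -0.0003 -0.    ] roll 0.5782 yaw now 1.62 J6 -1.6
[0.56850879 0.19462087 0.0440564 ] None
```

```bash
python3 -m pendant '[{"jaw":0,"delta_pos":[-0.0005,0,0.0015],"roll":0.1},{"jaw":0,"delta_pos":[-0.0005,0,0.0015],"roll":0.2},{"jaw":0,"delta_pos":[-0.0005,0,0.0015],"roll":0.3},{"jaw":0,"delta_pos":[-0.0005,0,0.0015],"roll":0.4},{"jaw":0,"delta_pos":[-0.0005,0,0.0015],"roll":0.5},{"jaw":0,"delta_pos":[-0.0005,0,0.0015],"roll":0.58},{"jaw":0,"delta_pos":[-0.0005,0,0.0015],"roll":0.58}]'
python3 - <<'E'
from h import *
f,W,T=ring();o=get_obs();print(o['wrist_torque'],go(.481,.11,.235,19.6))
E
```

```text
time: 22.52
position: [0.4857, 0.1103, 0.2345]
ee_rot: [0.665, 3.059, 0.007]
wrist_force: [6.0, 0.7, 7.6]
width: 0.0619
grip_force: 78.1
TCP [0.4857 0.1103 0.2345]
top face [0.4854 0.1117 0.1861] n [-0.403  0.086  0.911] tilt 24.3 6681
ring underside mm from r 0 -25.6 2437
ring underside mm from r 0.024 -15.8 6878
delta [ 0.0041 -0.0022 -0.0006] roll -0.9792 yaw now -24.46 J6 -1.15
[ 0.86609092 -1.41504165  0.360125  ] None
```

```bash
python3 -m pendant '[{"jaw":0.6,"delta_pos":[0,0,0],"roll":0},{"jaw":1,"delta_pos":[0,0,0],"roll":0},{"jaw":1,"delta_pos":[0,0,-0.004],"roll":0}]'
python3 - <<'E'
from h import *
f,W,T=ring();go(.4775,.1097,.2425,19.6);np.savez('r1.npz',T=T,p=f['pixels'],d=f['depth'])
E
```

```text
time: 22.82
position: [0.4811, 0.1099, 0.2338]
ee_rot: [-0.665, -3.067, 0.001]
wrist_force: [-0.6, 0.5, -0.8]
width: 0.0854
grip_force: 0.0
TCP [0.4811 0.1099 0.2338]
top face [0.4796 0.1121 0.1855] n [-0.429  0.019  0.903] tilt 25.5 7834
ring underside mm from r 0 -24.0 2439
ring underside mm from r 0.024 -14.0 6998
delta [ 0.0038 -0.0019 -0.0074] roll -0.979 yaw now -24.45 J6 -1.15
```

Depth is 14.0 mm and level: either locked, or hanging on the ramp. I'll re-grip and turn on without pushing, to feel for the stop.

```bash
python3 -c "
from h import *
go(.4795,.1097,.239,15)"
python3 -m pendant '[{"jaw":1,"delta_pos":[0.0015,-0.0008,-0.005],"roll":-0.15},{"jaw":1,"delta_pos":[0.0015,-0.0008,-0.005],"roll":-0.3},{"jaw":1,"delta_pos":[0.0015,-0.0008,-0.005],"roll":-0.45},{"jaw":1,"delta_pos":[0.0015,-0.0008,-0.005],"roll":-0.6},{"jaw":1,"delta_pos":[0.0015,-0.0008,-0.005],"roll":-0.75},{"jaw":1,"delta_pos":[0.0015,-0.0008,-0.005],"roll":-0.877},{"jaw":1,"delta_pos":[0.0015,-0.0008,-0.005],"roll":-0.877},{"jaw":0,"delta_pos":[0.0015,-0.0008,-0.005],"roll":-0.877},{"jaw":0,"delta_pos":[0.0015,-0.0008,-0.005],"roll":-0.877},{"jaw":0,"delta_pos":[0.0015,-0.0008,-0.005],"roll":-0.877},{"jaw":0,"delta_pos":[0.0015,-0.0008,-0.005],"roll":-0.877}]'
python3 - <<'E'
from h import *
f,W,T=ring();go(.4795,.1097,.239,15)
E
```

```text
delta [ 0.0019 -0.0011 -0.0039] roll -0.8768 yaw now -24.45 J6 -1.15
time: 23.78
position: [0.4804, 0.1098, 0.241]
ee_rot: [0.409, -3.114, 0.0]
wrist_force: [-2.7, 1.0, 4.7]
width: 0.0619
grip_force: 63.7
TCP [0.4804 0.1098 0.241 ]
top face [0.4821 0.1088 0.1867] n [-0.417  0.008  0.909] tilt 24.6 6619
ring underside mm from r 0 -23.9 2233
ring underside mm from r 0.024 -13.9 6894
delta [0.0009 0.0001 0.0019] roll -0.0005 yaw now 14.98 J6 -1.84
```

```bash
python3 -m pendant '[{"jaw":0,"delta_pos":[0,0,0],"roll":0.1},{"jaw":0,"delta_pos":[0,0,0],"roll":0.2},{"jaw":0,"delta_pos":[0,0,0],"roll":0.28},{"jaw":0,"delta_pos":[0,0,0],"roll":0.28}]'
python3 - <<'E'
from h import *
f,W,T=ring();go(.48,.11,.239,15);o=get_obs();print(o['wrist_torque'])
E
python3 -m pendant '[{"jaw":0,"delta_pos":[0,0,0],"roll":0.1},{"jaw":0,"delta_pos":[0,0,0],"roll":0.2},{"jaw":0,"delta_pos":[0,0,0],"roll":0.28},{"jaw":0,"delta_pos":[0,0,0],"roll":0.28}]'
python3 - <<'E'
from h import *
f,W,T=ring();go(.48,.11,.239,15);o=get_obs();print(o['wrist_torque'])
E
```

```text
time: 24.17
position: [0.4812, 0.1105, 0.2406]
ee_rot: [-0.063, 3.138, 0.003]
wrist_force: [3.1, 2.7, -0.5]
width: 0.0612
grip_force: 65.1
TCP [0.4812 0.1105 0.2406]
top face [0.4839 0.1103 0.1853] n [-0.419  0.063  0.906] tilt 25.0 6631
ring underside mm from r 0 -25.7 2210
ring underside mm from r 0.024 -15.7 6802
delta [ 0.0012 -0.0004  0.0016] roll -0.2796 yaw now 2.42 J6 -1.62
[ 1.05393178 -0.50675243  0.39164088]
time: 24.55
position: [0.4801, 0.1107, 0.2413]
ee_rot: [-0.281, -3.127, -0.004]
wrist_force: [-5.1, 4.1, 8.1]
width: 0.0612
grip_force: 66.3
TCP [0.4801 0.1107 0.2413]
top face [0.483  0.1106 0.1837] n [-0.406  0.052  0.913] tilt 24.1 6792
ring underside mm from r 0 -26.8 2161
ring underside mm from r 0.024 -16.9 6566
delta [-0.     -0.0007  0.0022] roll -0.5595 yaw now -10.18 J6 -1.4
[1.11099441 0.82178766 0.18271449]
```

Depth follows the ramp (13.9 → 16.9 mm), so it was on the ramp and is now nearing the crest. Carry on.

```bash
python3 -m pendant '[{"jaw":0,"delta_pos":[-0.0005,0,0.001],"roll":0.1},{"jaw":0,"delta_pos":[-0.0005,0,0.001],"roll":0.2},{"jaw":0,"delta_pos":[-0.0005,0,0.001],"roll":0.28},{"jaw":0,"delta_pos":[-0.0005,0,0.001],"roll":0.28}]'
python3 - <<'E'
from h import *
f,W,T=ring();go(.48,.11,.239,15);o=get_obs();print(o['wrist_torque'])
E
```

```text
time: 24.93
position: [0.4808, 0.1107, 0.2408]
ee_rot: [-0.622, -3.078, -0.004]
wrist_force: [-7.0, 4.1, 9.9]
width: 0.0613
grip_force: 66.5
TCP [0.4808 0.1107 0.2408]
top face [0.4846 0.1118 0.1839] n [-0.413  0.034  0.91 ] tilt 24.5 6714
ring underside mm from r 0 -27.2 2140
ring underside mm from r 0.024 -17.3 6558
delta [ 0.0005 -0.0009  0.0018] roll -0.8396 yaw now -22.78 J6 -1.18
[1.32907714 0.76119239 0.31269288]
```

```bash
python3 -m pendant '[{"jaw":0.6,"delta_pos":[0,0,0],"roll":0},{"jaw":1,"delta_pos":[0,0,0],"roll":0},{"jaw":1,"delta_pos":[0,0,-0.003],"roll":-0.15},{"jaw":1,"delta_pos":[0,0,-0.003],"roll":-0.3},{"jaw":1,"delta_pos":[0,0,-0.003],"roll":-0.45},{"jaw":1,"delta_pos":[0,0,-0.003],"roll":-0.6},{"jaw":1,"delta_pos":[0,0,-0.003],"roll":-0.75},{"jaw":1,"delta_pos":[0,0,-0.003],"roll":-0.84},{"jaw":1,"delta_pos":[0,0,-0.003],"roll":-0.84}]'
python3 - <<'E'
from h import *
f,W,T=ring();go(.481,.1097,.2375,15)
E
```

```text
time: 25.73
position: [0.4808, 0.1094, 0.2419]
ee_rot: [0.412, -3.114, 0.001]
wrist_force: [0.1, 0.2, -1.6]
width: 0.0856
grip_force: 0.0
TCP [0.4808 0.1094 0.2419]
top face [0.485  0.1086 0.1845] n [-0.424  0.019  0.906] tilt 25.1 6320
ring underside mm from r 0 -27.0 2114
ring underside mm from r 0.024 -17.1 6149
delta [-0.0002  0.0002  0.0045] roll -0.002 yaw now 14.91 J6 -1.84
```

Holds at 17.1 mm. Grip 4 mm lower and turn through the crest, feeling for the rise.

```bash
python3 -m pendant '[{"jaw":1,"delta_pos":[0,0,0.003],"roll":0},{"jaw":0,"delta_pos":[0,0,0.004],"roll":0},{"jaw":0,"delta_pos":[0,0,0.004],"roll":0},{"jaw":0,"delta_pos":[0,0,0.004],"roll":0},{"jaw":0,"delta_pos":[0,0,0.004],"roll":0},{"jaw":0,"delta_pos":[0,0,0.004],"roll":0.1},{"jaw":0,"delta_pos":[0,0,0.004],"roll":0.2},{"jaw":0,"delta_pos":[0,0,0.004],"roll":0.3},{"jaw":0,"delta_pos":[0,0,0.004],"roll":0.36},{"jaw":0,"delta_pos":[0,0,0.004],"roll":0.36}]'
python3 - <<'E'
from h import *
f,W,T=ring();go(.481,.1097,.2375,15);o=get_obs();print(o['wrist_torque'])
E
```

```text
time: 26.62
position: [0.4813, 0.1107, 0.2394]
ee_rot: [0.034, 3.14, 0.005]
wrist_force: [-2.5, 3.6, 5.5]
width: 0.0616
grip_force: 66.6
TCP [0.4813 0.1107 0.2394]
top face [0.4825 0.1098 0.185 ] n [-0.406  0.088  0.91 ] tilt 24.5 7051
ring underside mm from r 0 -25.5 2253
ring underside mm from r 0.024 -15.5 6851
delta [ 0.0003 -0.001   0.0018] roll -0.3589 yaw now -1.15 J6 -1.56
[1.29992167 0.29597611 0.15103758]
```

```bash
python3 -m pendant '[{"jaw":0,"delta_pos":[0.0005,0,-0.001],"roll":0.1},{"jaw":0,"delta_pos":[0.0005,0,-0.001],"roll":0.2},{"jaw":0,"delta_pos":[0.0005,0,-0.001],"roll":0.25},{"jaw":0,"delta_pos":[0.0005,0,-0.001],"roll":0.25}]'
python3 - <<'E'
from h import *
f,W,T=ring();o=get_obs();print(o['wrist_torque'])
E
python3 -m pendant '[{"jaw":0.6,"delta_pos":[0,0,0],"roll":0},{"jaw":1,"delta_pos":[0,0,0],"roll":0},{"jaw":1,"delta_pos":[0,0,-0.003],"roll":0},{"jaw":1,"delta_pos":[0,0,-0.003],"roll":0}]'
python3 - <<'E'
from h import *
f,W,T=ring();go(.4795,.1097,.2405,15)
E
```

```text
time: 27.0
position: [0.4799, 0.1116, 0.2402]
ee_rot: [-0.338, -3.121, -0.007]
wrist_force: [-6.6, 9.3, 8.6]
width: 0.0617
grip_force: 64.9
TCP [0.4799 0.1116 0.2402]
top face [0.4814 0.111  0.1842] n [-0.383  0.081  0.92 ] tilt 23.0 7335
ring underside mm from r 0 -25.6 2211
ring underside mm from r 0.024 -15.8 6644
[1.88448802 1.04347645 0.54173748]
time: 27.38
position: [0.4807, 0.1094, 0.2427]
ee_rot: [0.34, 3.123, -0.001]
wrist_force: [0.6, 0.3, 0.3]
width: 0.0855
grip_force: 0.0
TCP [0.4807 0.1094 0.2427]
top face [0.483  0.11   0.1874] n [-0.428  0.018  0.903] tilt 25.4 6463
ring underside mm from r 0 -23.7 2209
ring underside mm from r 0.024 -13.7 6550
delta [0.0013 0.     0.0021] roll -0.6099 yaw now -12.45 J6 -1.36
```

Underside reads 13.7 mm after letting go. One cheap check: grip again and turn clockwise; locked, it must not go deeper.

```bash
python3 -m pendant '[{"jaw":1,"delta_pos":[0.001,0,0.002],"roll":-0.15},{"jaw":1,"delta_pos":[0.001,0,0.002],"roll":-0.3},{"jaw":1,"delta_pos":[0.001,0,0.002],"roll":-0.45},{"jaw":1,"delta_pos":[0.001,0,0.002],"roll":-0.45},{"jaw":0,"delta_pos":[0.001,0,0.002],"roll":-0.45},{"jaw":0,"delta_pos":[0.001,0,0.002],"roll":-0.45},{"jaw":0,"delta_pos":[0.001,0,0.002],"roll":-0.45},{"jaw":0,"delta_pos":[0.001,0,0.002],"roll":-0.45},{"jaw":0,"delta_pos":[0.001,0,0.002],"roll":-0.35},{"jaw":0,"delta_pos":[0.001,0,0.002],"roll":-0.25},{"jaw":0,"delta_pos":[0.001,0,0.002],"roll":-0.15},{"jaw":0,"delta_pos":[0.001,0,0.002],"roll":-0.1},{"jaw":0,"delta_pos":[0.001,0,0.002],"roll":-0.1}]'
python3 - <<'E'
from h import *
f,W,T=ring();o=get_obs();print(o['wrist_torque']);go(.48,.11,.24,0)
E
```

```text
time: 28.52
position: [0.4768, 0.1115, 0.2392]
ee_rot: [-0.217, -3.124, -0.004]
wrist_force: [-12.0, 6.4, 4.5]
width: 0.0617
grip_force: 65.0
TCP [0.4768 0.1115 0.2392]
top face [0.4802 0.1108 0.1835] n [-0.384  0.05   0.922] tilt 22.8 8061
ring underside mm from r 0 -25.9 2212
ring underside mm from r 0.024 -15.9 6647
[1.13597689 1.83052072 0.47459191]
delta [-0.0034 -0.001  -0.0009] roll -0.1752 yaw now -7.89 J6 -1.44
```

```bash
python3 -m pendant '[{"jaw":0,"delta_pos":[0,0,0],"roll":0.1},{"jaw":0,"delta_pos":[0,0,0],"roll":0.2},{"jaw":0,"delta_pos":[0,0,0],"roll":0.2}]'
python3 - <<'E'
from h import *
f,W,T=ring();o=get_obs();print(o['wrist_torque'])
E
python3 -m pendant '[{"jaw":0.6,"delta_pos":[0,0,0],"roll":0},{"jaw":1,"delta_pos":[0,0,0],"roll":0},{"jaw":1,"delta_pos":[0,0,-0.003],"roll":0},{"jaw":1,"delta_pos":[0,0,-0.003],"roll":0}]'
python3 - <<'E'
from h import *
f,W,T=ring()
E
```

```text
time: 28.82
position: [0.4777, 0.112, 0.2398]
ee_rot: [-0.464, -3.101, -0.006]
wrist_force: [-9.4, 8.4, 4.4]
width: 0.0618
grip_force: 68.3
TCP [0.4777 0.112  0.2398]
top face [0.4805 0.1113 0.1842] n [-0.365  0.052  0.93 ] tilt 21.6 7869
ring underside mm from r 0 -25.3 2198
ring underside mm from r 0.024 -15.6 6441
[1.57465366 1.23406666 0.40515092]
time: 29.2
position: [0.48, 0.1097, 0.2441]
ee_rot: [0.463, 3.106, 0.0]
wrist_force: [0.8, 0.2, 0.1]
width: 0.0856
grip_force: 0.0
TCP [0.48   0.1097 0.2441]
top face [0.4833 0.1104 0.1876] n [-0.42   0.017  0.907] tilt 24.9 6371
ring underside mm from r 0 -23.7 2157
ring underside mm from r 0.024 -13.7 6355
```

Back at 13.7 mm although I turned it 25° further, and it would not go deeper, so the pins are in the notches against the stop. Retreat, check once more, hand in.

```bash
python3 -m pendant '[{"jaw":1,"delta_pos":[0,0,-0.03],"roll":0},{"jaw":1,"delta_pos":[0,0,-0.06],"roll":0},{"jaw":1,"delta_pos":[0.01,0,-0.09],"roll":0},{"jaw":1,"delta_pos":[0.02,0,-0.1],"roll":0},{"jaw":1,"delta_pos":[0.02,0,-0.1],"roll":0},{"jaw":1,"delta_pos":[0.02,0,-0.1],"roll":0}]'
python3 - <<'E'
from h import *
T=T_tool();f=grab_frame('wrist');W=world_from_cam(f,T);held(f,W,C+.024*a)
u,v=np.meshgrid(np.arange(150,490),np.arange(60,399));uv=np.c_[u.ravel(),v.ravel()]
p,d=pts(f,uv,W);q=p-C;A=q@a;r=np.linalg.norm(q-A[:,None]*a,axis=1)
k=(d>0)&(r>.024)&(r<.031)&(A>.01)&(A<.05);print('underside',1e3*np.median(A[k])-42)
k=(d>0)&(r<.034)&(A>.024)&(A<.032);print('centre e,y',1e3*(q[k]@e).mean(),1e3*(q[k]@ya).mean())
print(hand_in())
E
```

```text
time: 29.75
position: [0.4605, 0.1157, 0.3438]
ee_rot: [0.462, 3.106, 0.0]
wrist_force: [-0.8, -0.3, -0.4]
width: 0.0853
grip_force: 0.0
top face [0.479  0.1101 0.1854] n [-0.427  0.017  0.904] tilt 25.3 2637
underside -13.739241056399987
centre e,y 2.185284311791384 0.01197000502292839
the job is handed in; nothing more can be done
None
```

The lens cell, filter cell and retaining ring are in the tube and the job is handed in at about 30 s. The last wrist-camera reading, with the gripper clear, put the ring's underside 13.7 mm below the mouth and tilted 25.3°, in line with the tube; the lock is inferred from that depth not changing when I turned the ring further clockwise.

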